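# Close a ground-glass joint and lock it with its sprung clip

### The arm

A 6-joint arm with a two-finger parallel gripper is mounted at the origin on a cart in front of the work surface, level with it; the furniture and walls round the work are solid. World frame = base frame: x ahead of the robot, y to its left, z up, the work surface at z = 0. Lengths are in m, angles in rad, forces in N, time in s.
With the tool pointing down it reaches from about 0.25 to 0.725 m from the base axis. Payload 4 kg.
Tool frame: the origin (TCP) lies midway between the tips of the shut fingers; the grasp point (between the pads) lies 19 mm behind it; z points along the fingers, y is the line along which they close (so a half turn about z gives the same grasp; the last joint's range is limited). The gripper opens to 85 mm and grips with 20 to 120 N. Pads are 22 mm wide; open, the fingers measure 114 mm over their backs; the gripper's body (76 mm by 85 mm) begins 54 mm behind the grasp point. The pads swing forward as they close: fully open they stand 13 mm farther back than shut.
Start: joints at [-1.256, 0.241, 0.005, 1.335, 0, 1.571], TCP at [0.155, -0.475, 0.231] pointing down, gripper open.
Joint ranges: [-2.72, 2.72], [-1.05, 1.87], [-1.09, 1.28], [-1.99, 2.15], [-1.42, 1.44], [-3.14, 3.14]. Speed limits (rad/s): [2.79, 2.79, 3.14, 3.14, 3.14, 3.14].

### API

Orientations are given as a unit quaternion [x, y, z, w].
In Python, from workcell import status, camera, get_calibration, ticket gives the robot as it stands.
- The arm moves only by the shell command python3 -m creep 'ROWS' [OPENING]. ROWS is JSON, a list of rows, each a list of 6 numbers: the shift along the world's x, y, z in cm, then the turn, a rotation vector about the world's x, y, z in degrees. A call has 1 to 8 rows; each row shifts and turns the commanded pose from where the row before left it; what a row does not reach is not made up. A row lasts 1/10 s, in which the tool goes at most 50 mm and 8.59 degrees, less where a joint would pass 70% of its speed; a pose out of reach is approached as far as the arm can. A call is refused whole if a number of a shift passes 5 or a number of a turn 8.59, either way. A call with a gripper value outside its range is refused whole. OPENING is the opening, from -1 (shut) to 1 (fully open), so that 0 is half open, set as the call begins (- or left out, the last holds). The fingers move at their own pace and stop on an object; the grip force is fixed at half the most. Time passes only in rows, so rows that do not move let the fingers close. It gives the time, the measured TCP pose, the force, the opening and the grip force at its end, in the units of the state.
- status.get_obs(): the state, without advancing time (a new reading comes with each control period).
- camera(name): name is "side" or "top"; returns the picture (400x640x3 uint8, red, green, blue); there is no depth.
- get_calibration(name): a dict with "fx", "fy", "cx", "cy" (pixels), "rvec" (rotation vector, rad) and "tvec" (3), from world to camera coordinates, as OpenCV has them. Camera axes: x right, y down, z forward; pixel columns grow to the right and rows downward; lengths in m; the calibration is good to about 2 mm. A picture is of the moment at which its call begins. get_calibration takes no time and is no camera call.
- ticket.job_done(): hands the job in; it is judged then, once.
The state is a dict: "clock": time; "joint_pos": joint angles; "joint_vel": joint speeds; "tau": joint torques, N m; "eef_pos": TCP position; "tool_rot": TCP orientation; "ft_force": force on the tool from outside, world axes, zero at the start; "ft_torque": the same for the moment, N m; "grip_width": finger opening in m; "grasp_force": force on a finger pad.
Only numpy, scipy, OpenCV 4.12 (cv2) and the standard library are available. Lean on these libraries where they do the work, as an engineer would, in place of code of your own. Each camera call takes 0.05 s, during which the arm holds its last target. There are 200 camera calls.

### The job

Close the joint in the spring-mounted glass line by pushing the capped sample tube fully home into its socket until the two glass rims meet. Then take the off-white joint clip from the table and press it straight down over the pair of rims, wide bore on the thicker socket side, until its sprung arms snap past the widest part of the glass and it sits right down on it, then let go. It is glass: feel your way by the force, never push the line down on to its stops, once the clip has snapped home press no harder than about 10 N, and leave the solder spool, vial and tape roll where they are.

Things in the scene. Friction and masses are not known exactly. Their poses are not given: they have to be found in the camera images.
- stand: Fixed dark steel foot plate of the glass stand, 96 x 216 x 6 mm (own x, y, z), origin under its centre on the table. Above it, on four coil springs, an aluminium carrier plate (top 40 mm over the table; corner cups to 54 mm) bears two black blocks, 42 mm across and 16 mm along y, tops 101 mm over the table. They hold a level glass line along own y, its axis 85 mm over the table.
- glass_line (a joint): How far the whole glass line with its carrier plate is pressed down on its springs, in m: 0 at rest, stops at 0.022; about 1 N per mm. Along the glass from joint_centre (y = 0) towards +y: socket rim 32 mm in diameter to y = 5 mm, barrel 27 mm in diameter to 45 mm, stem 15 mm in diameter in a clamp block (y = 66 to 82 mm), hose nozzle to 128 mm.
- joint_centre (a point): Centre of the ground-glass  on the glass axis, in the end face of the socket's rim, which the sample tube's rim must meet. y axis along the glass towards the socket (thicker, fixed) side, z up. 85 mm over the table at rest; sinks well over 5 mm with the line while the clip is pressed on.
- sample_tube (a joint): How far the sample tube is drawn out of the socket, in m: 0 = fully home, rims touching; at the start 0.010 to 0.020. It slides along the glass axis in its guide block with about 2 N of friction and stays where it is left.
- cap_end (a point): Middle of the flat outer face of the black screw cap (26 mm in diameter, 16 mm long) at the sample tube's free end; pushing it along +y of joint_centre closes the joint. At y = -111 mm when home. Sample tube: glass, 22 mm in diameter, passing a guide block at y = -66 to -50 mm; its rim, 32 mm in diameter, fills y = -5 to 0 mm when home.
- joint_clip: Loose off-white plastic clip, about 35 g, standing on its open side on the table. Origin on the bore axis at mid length, 12 mm over the table at the start; y along the bore towards the wide bore, z up. 41 mm across (x), 27 mm long (y). On top a grip rib, 12 mm across, 24 mm long, from z = 20 to 38 mm. When seated, its origin and axes coincide with joint_centre.
- clip_wide_end (a point): On the clip's bore axis, outer face (y = +13.5 mm) of the 7 mm thick end plate with the wide bore, 27 mm, which fits the socket barrel. The other end plate, y = -13.5 to -6.5 mm, has a 22 mm bore for the sample tube. The 13 mm window between the plates takes both rims, 10 mm together when the joint is closed.
- clip_arm_a: One of the clip's two sprung side arms (+x side; the other mirrors it), hinged at 16 mm aside and 11 mm above the bore axis, ends 12 mm below it. The lips close in under the glass and must spread 3 mm each to pass its widest part. Pressing on takes about 9 to 16 N; the force then drops, and rises again when the clip sits on the glass.
- spool: Bystander: reel of solder with green flanges, 49 mm diameter, 29 mm high, standing on the table; origin at its underside.
- vial: Bystander: glass vial with red cap, 22 mm diameter, 52 mm high, upright; origin at its underside.
- tape_roll: Bystander: roll of black tape, 62 mm diameter, 19 mm high, lying flat; origin at its underside.
Not all that is in view belongs to the job. What is shaped like the joint_clip but blue is not meant.

How it is judged:
On the way, in this order (a step that is already met when the one before it is completed fails the run):
1. the sample tube is pushed home in the socket (within 2 mm) before the clip goes on (value of joint sample_tube below 0.002 m and distance between joint_clip and joint_centre above 0.05 m), for 0.2 s.
2. the clip is snapped down over both rims (distance between joint_clip and joint_centre below 0.003 m and value of joint sample_tube below 0.002 m), for 0.2 s.
At the end, for the whole second after the job is handed in: The sample tube is home (drawn out less than 2 mm); the released clip is at rest fully down on the joint: its centre within 3 mm of the joint centre and not more than 1.5 mm above it, wide end on the socket side, bore along the glass within 5 degrees, rib upright within 15 degrees (all of step 2 and z of joint_clip in the frame of joint_centre below 0.0015 m and y of clip_wide_end in the frame of joint_centre above 0.008 m and angle between the y axis of joint_clip and the y axis of joint_centre, either way round below 0.09 rad and angle between joint_clip's own z axis and vertical below 0.26 rad and linear speed of joint_clip below 0.02 m/s); the robot touches nothing.
It fails at once if the glass line is pushed down on to its stops (more than 20.5 mm) (value of joint glass_line above 0.0205 m).
It fails at once if the clip, already home, is still pressed down with more than about 12 N (line over 13 mm down) (z of joint_clip in the frame of joint_centre below 0.001 m and distance between joint_clip and joint_centre below 0.003 m and value of joint glass_line above 0.013 m).
It fails at once if solder spool, vial or tape roll is moved more than 2 cm (distance of any of spool, vial, tape_roll from where it was at the start of the episode above 0.02 m).
It also fails if it takes over 69 s, if anything falls off the work surface, if the arm or the gripper's body presses on something with over 40 N, if the wrist force passes 120 N, or if a joint passes its speed limit or range.

## Working session

There is one attempt and no reset: what is moved stays moved. The work goes in short steps, Python scripts to look and compute and a shell command to move; the robot and the scene stay as the last step left them, time stands still between calls to the robot, and variables do not carry over. Pictures are saved under pics/ and viewed, at most 10 in all, crops included, and the job is handed in when it is done.

```bash
mkdir -p pics; ls; python3 - <<'E'
from workcell import status,camera,get_calibration
import cv2
for n in("side","top"):
    cv2.imwrite(f"pics/{n}0.png",camera(n)[:,:,::-1]); print(get_calibration(n))
o=status.get_obs(); print(o)
E
```

```text
pics
{'fx': 465.1517859186024, 'fy': 465.1517859186024, 'cx': 322.63635880317497, 'cy': 190.0551513408427, 'rvec': array([ 0.07904103,  2.63539645, -1.61686515]), 'tvec': array([0.51027993, 0.10171776, 0.87347841])}
{'fx': 474.9245855013038, 'fy': 474.9245855013038, 'cx': 317.6318095274889, 'cy': 201.61447760676987, 'rvec': array([ 2.13624781, -2.08843617,  0.20075172]), 'tvec': array([-0.05867092,  0.5330072 ,  0.97903558])}
{'clock': 0.1, 'joint_pos': array([-1.25600012e+00,  2.41360404e-01,  3.87346136e-03,  1.33523468e+00,
       -1.93903513e-05,  1.57075334e+00]), 'joint_vel': array([ 0.00016375, -0.00074009,  0.00361536, -0.00022369,  0.0008898 ,
        0.00016065]), 'tau': array([ 5.08806522e-05, -3.73139369e+01,  2.53009647e+01,  1.08829461e-02,
        1.00861254e-05,  2.92870858e-06]), 'eef_pos': array([ 0.15462837, -0.47488681,  0.23049617]), 'tool_rot': array([ 9.87634642e-01,  1.56770173e-01, -1.60448906e-04, -9.49231103e-04]), 'ft_force': array([-0.37132614,  0.75834209,  1.07042156]), 'ft_torque': array([ 0.00981915, -0.00129956, -0.02174556]), 'grasp_force': 0.0, 'grip_width': 0.08534669395227384}
```

View pics/top0.png

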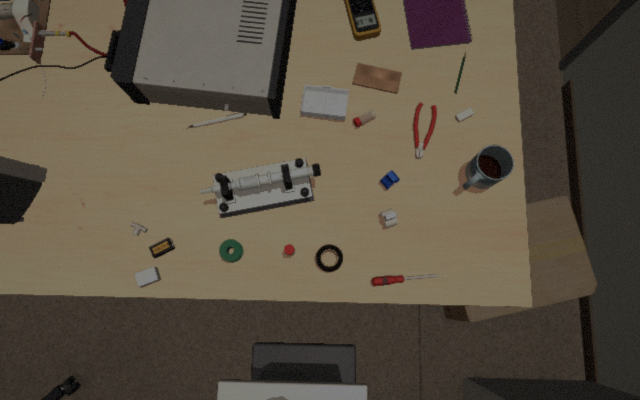

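View pics/side0.png

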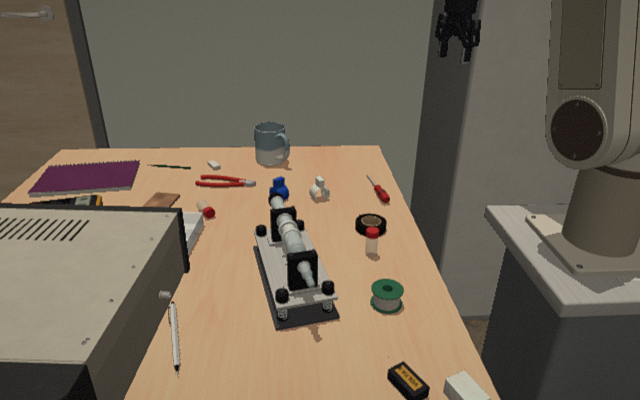

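The top view shows the stand, with the nozzle at about (203,190) and the cap at (317,170). There are two clip-shaped parts, a blue one at (390,180) and an off-white one at (389,217). The off-white one fits the description. The spool is at (231,250), the vial at (289,250) and the tape roll at (329,258). I'll enlarge the clip to confirm, along with the joint.

```bash
cat > h.py <<'E'
import numpy as np,cv2
from workcell import status,camera,get_calibration
def cal(n):
    c=get_calibration(n);K=np.array([[c['fx'],0,c['cx']],[0,c['fy'],c['cy']],[0,0,1]])
    return K,np.array(c['rvec']),np.array(c['tvec'])
def onz(n,px,z):
    K,r,t=cal(n);R=cv2.Rodrigues(r)[0];C=-R.T@t
    d=R.T@np.linalg.inv(K)@np.array([px[0],px[1],1.]);return C+d*(z-C[2])/d[2]
def proj(n,P):
    K,r,t=cal(n);return cv2.projectPoints(np.array(P,float).reshape(-1,3),r,t,K,None)[0].reshape(-1,2)
E
python3 - <<'E'
from h import *
t=cv2.imread("pics/top0.png");s=cv2.imread("pics/side0.png")
r=lambda im,u,v,w,h,k:cv2.resize(im[v:v+h,u:u+w],None,fx=k,fy=k,interpolation=cv2.INTER_CUBIC)
a=np.hstack([r(t,365,195,50,40,8),r(s,295,165,50,40,8)])   # 800x320
b=np.hstack([r(t,195,145,130,75,4)[:280],r(s,240,180,70,70,4)]) 
b=b[:, :800];b=np.hstack([b,np.zeros((280,800-b.shape[1],3),np.uint8)])
cv2.imwrite("pics/crop1.png",np.vstack([a,b]))
for n,p,z in[("clip",(389,217),.05),("cap",(317,170),.085),("nozzle",(203,190),.085),("spool",(231,250),.029),("vial",(289,250),.052),("tape",(329,258),.019)]:print(n,onz("top",p,z).round(4))
E
```

```text
clip [ 0.5042 -0.2017  0.05  ]
cap [ 0.5965 -0.044   0.085 ]
nozzle [0.5475 0.1964 0.085 ]
spool [0.4272 0.1402 0.029 ]
vial [0.4278 0.012  0.052 ]
tape [ 0.4155 -0.0741  0.019 ]
```

View pics/crop1.png

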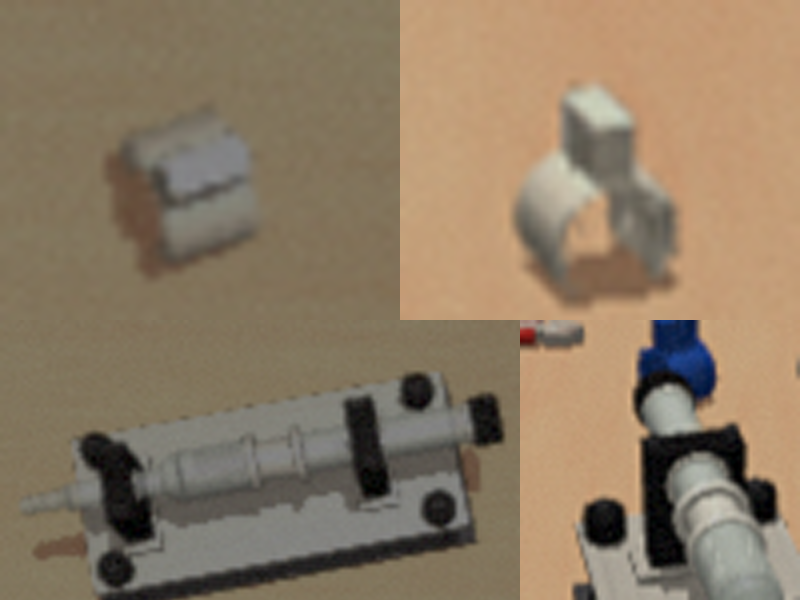

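The crop confirms the clip: it's off-white, with the rib on top and its bore roughly parallel to the glass line. The blue part is the decoy. The rims show a clear gap of about 7 px. Next I'll fit the geometry and check it with a model overlay.

```bash
cat >> h.py <<'E'
def axis(p):  # x,y,yaw of y-axis dir
    return np.array([p[0],p[1],.085]),np.array([-np.sin(p[2]),np.cos(p[2]),0])
def circ(c,yaw,yv,zr,r,n=40):
    a=np.linspace(0,2*np.pi,n);R=np.array([[np.cos(yaw),-np.sin(yaw),0],[np.sin(yaw),np.cos(yaw),0],[0,0,1]])
    return c+(R@np.array([r*np.cos(a),yv+0*a,zr+r*np.sin(a)])).T
def box(c,yaw,x,y,z):
    R=np.array([[np.cos(yaw),-np.sin(yaw),0],[np.sin(yaw),np.cos(yaw),0],[0,0,1]])
    f=[]
    for Z in z:f.append(c+(R@np.array([[x[0],y[0],Z],[x[1],y[0],Z],[x[1],y[1],Z],[x[0],y[1],Z],[x[0],y[0],Z]]).T).T)
    return f
def over(n,im,curves,u,v,w,h,k,col=(0,255,0)):
    o=cv2.resize(im[v:v+h,u:u+w],None,fx=k,fy=k,interpolation=cv2.INTER_CUBIC)
    for c in curves:
        q=((proj(n,c)-[u,v]+.5)*k*8).astype(np.int32);cv2.polylines(o,[q],False,col,1,cv2.LINE_AA,3)
    return o
E
python3 - <<'E'
from h import *
for n in("top","side"):
    K,r,t=cal(n);print(n,"cam at",-cv2.Rodrigues(r)[0].T@t)
from scipy.optimize import least_squares
pts=[((200.3,191),128),((260,180),0),((320,169.5),-111),((267.5,178.3),0)]
def f(p):
    c,d=axis(p);P=[c+d*(y-(p[3] if i>=2 else 0)) for i,(_,y) in zip(range(4),[(0,128),(0,.0),(0,-111),(0,0)]) for y in [y/1000]]
    return (proj("top",P)-[a for a,_ in pts]).ravel()
s=least_squares(f,[.57,.08,.2,.015]);p=s.x;print(p.round(4),f(p).round(1))
top=cv2.imread("pics/top0.png");sd=cv2.imread("pics/side0.png")
c,_=axis(p);y=p[2];d=p[3]
cur=[circ(c,y,a,0,r) for a,r in[(0,.016),(.005,.016),(.045,.0135),(-d,.016),(-.005-d,.016),(-.111-d,.013),(-.095-d,.013)]]
cur+=box(np.array([c[0],c[1],0]),y,(-.048,.048),(-.108,.108),(0.006,))
A=over("top",top,cur,195,145,130,75,6)[:300]
B=over("side",sd,cur,235,180,110,75,5)
# clip
cc=np.array([.504,-.2017,.012]);
def clip(cc,y,wide):return [circ(cc,y,wide*.0135,0,.0135),circ(cc,y,-wide*.0135,0,.011)]+box(cc,y,(-.006,.006),(-.012,.012),(.02,.038))
C=over("side",sd,clip(cc,y,1),300,170,40,37,8)
o=np.zeros((600,800,3),np.uint8);o[:A.shape[0],:A.shape[1]]=A[:,:800];h=600-A.shape[0];o[300:,:500]=B[:300,:500];o[300:596,500:800]=C[:,:300]
cv2.imwrite("pics/ov.png",o)
E
```

```text
top cam at [ 0.33030441 -0.05870398  1.06466073]
side cam at [0.56674883 0.69540598 0.478438  ]
[0.5718 0.0767 0.2055 0.0175] [ 0.  -0.2 -0.   0.1 -0.6 -0.1  0.6  0.3]
```

View pics/ov.png

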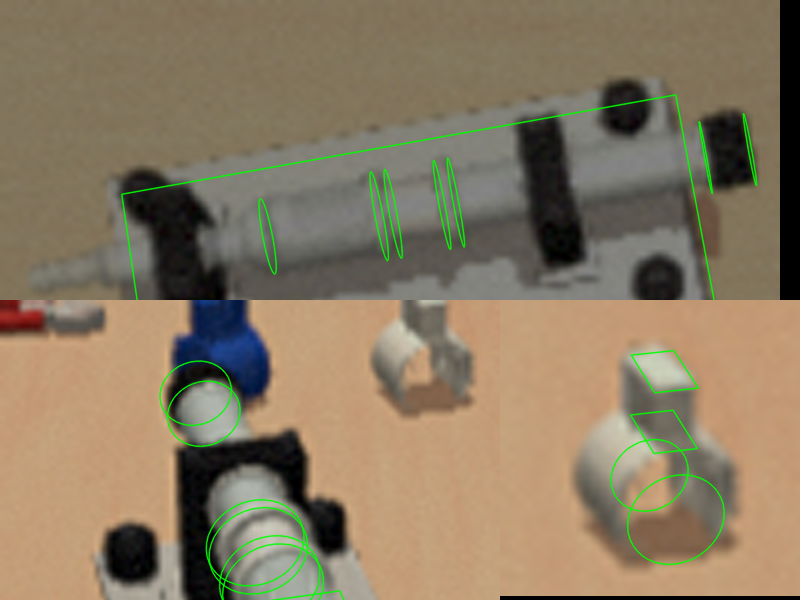

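The overlay fits the top view to within about a pixel. The joint is near (0.572, 0.077), the axis yaw is about 11.8°, and the tube is out about 17 mm. Next I'll shut the gripper and go to a point behind the cap.

```bash
python3 -m creep '[[3.2,2.8,0,0,0,6],[3.2,2.8,0,0,0,6],[3.2,2.8,0,0,0,6],[3.2,2.8,0,0,0,6],[3.2,2.8,0,0,0,6],[3.2,2.8,0,0,0,6],[3.2,2.8,0,0,0,6]]' -1; python3 -m creep '[[3.2,2.8,0,0,0,6],[3.2,2.8,0,0,0,6],[3.2,2.8,0,0,0,6],[3.2,2.8,0,0,0,6],[3.2,2.8,0,0,0,6],[3.2,2.8,0,0,0,6],[3.2,2.8,0,0,0,6],[0,0,0,0,0,0]]'
```

```text
clock: 0.8
eef_pos: [0.3796, -0.278, 0.231]
tool_rot: [0.865, 0.502, -0.0, -0.0]
ft_force: [1.1, -0.9, 0.2]
grip_width: -0.0001
grasp_force: 0.0
clock: 1.6
eef_pos: [0.6056, -0.0795, 0.2292]
tool_rot: [0.626, 0.78, 0.0, -0.001]
ft_force: [-0.4, -0.0, 0.5]
grip_width: -0.0
grasp_force: 0.0
```

```bash
python3 -m creep '[[0,0,-5,0,0,0],[0,0,-5,0,0,0],[0,0,-4.8,0,0,0],[0,0,0,0,0,0],[0,0,0,0,0,0]]'; python3 -m creep '[[-0.2,1,0,0,0,0],[-0.1,0.5,0,0,0,0],[0,0,0,0,0,0]]';  python3 -m creep '[[-0.06,0.3,0,0,0,0],[-0.06,0.3,0,0,0,0],[0,0,0,0,0,0]]'
```

```text
clock: 2.1
eef_pos: [0.6018, -0.0837, 0.0831]
tool_rot: [0.629, 0.777, -0.001, -0.001]
ft_force: [0.4, 0.4, 0.9]
grip_width: 0.0
grasp_force: 0.0
clock: 2.4
eef_pos: [0.6013, -0.0675, 0.086]
tool_rot: [0.629, 0.778, 0.001, 0.002]
ft_force: [-0.1, -0.0, 1.0]
grip_width: -0.0001
grasp_force: 0.0
clock: 2.7
eef_pos: [0.5986, -0.062, 0.0836]
tool_rot: [0.629, 0.777, 0.0, 0.0]
ft_force: [-0.6, 0.1, 0.6]
grip_width: 0.0
grasp_force: 0.0
```

```bash
for i in 1 2 3; do python3 -m creep '[[-0.04,0.2,0,0,0,0],[-0.04,0.2,0,0,0,0],[0,0,0,0,0,0],[0,0,0,0,0,0]]' | grep -E 'pos|force:'; done
```

```text
eef_pos: [0.5978, -0.0586, 0.0832]
ft_force: [-0.0, -1.1, 0.3]
grasp_force: 0.5
eef_pos: [0.5969, -0.0543, 0.0833]
ft_force: [-0.6, -1.4, 0.1]
grasp_force: 0.7
eef_pos: [0.5961, -0.0501, 0.0833]
ft_force: [-0.7, -0.8, -1.3]
grasp_force: 0.4
```

```bash
for i in 1 2 ; do python3 -m creep '[[-0.04,0.2,0,0,0,0],[0,0,0,0,0,0],[0,0,0,0,0,0]]' | grep -E 'pos|ft_force:'; done
for i in 1 2 3; do python3 -m creep '[[-0.02,0.1,0,0,0,0],[0,0,0,0,0,0],[0,0,0,0,0,0]]' | grep -E 'pos|ft_force:'; done
```

```text
eef_pos: [0.5957, -0.0482, 0.0832]
ft_force: [-0.3, -1.3, 1.5]
eef_pos: [0.5953, -0.0463, 0.0833]
ft_force: [-1.4, -1.9, -0.6]
eef_pos: [0.5951, -0.0454, 0.0833]
ft_force: [0.5, -1.4, -0.1]
eef_pos: [0.5949, -0.0444, 0.0833]
ft_force: [-0.1, -1.3, -0.2]
eef_pos: [0.5948, -0.0433, 0.0833]
ft_force: [-1.2, -2.7, 0.0]
```

```bash
for i in 1 2 3 4; do python3 -m creep '[[-0.02,0.1,0,0,0,0],[0,0,0,0,0,0],[0,0,0,0,0,0]]' | grep -E 'pos|ft_force:'|tr '\n' ' '; done
```

```text
eef_pos: [0.5946, -0.0423, 0.0833] ft_force: [-0.8, -1.2, 0.5] eef_pos: [0.5944, -0.0413, 0.0833] ft_force: [0.3, -0.9, -0.8] eef_pos: [0.5942, -0.0403, 0.0833] ft_force: [-0.6, -1.6, -0.8] eef_pos: [0.5942, -0.0402, 0.0834] ft_force: [0.8, -5.3, -0.2]
```

```bash
python3 -m creep '[[-0.02,0.1,0,0,0,0],[0,0,0,0,0,0],[0,0,0,0,0,0]]' | grep -E 'pos|ft_force:'|tr '\n' ' ';  python3 -m creep '[[0.06,-0.3,0,0,0,0],[0.4,-2,0,0,0,0],[0,0,5,0,0,0],[0,0,5,0,0,0],[-1.3,-4,1,0,0,0],[-1.3,-4,0,0,0,0],[-1.3,-4,0,0,0,0],[0,0,0,0,0,0]]' 1; python3 - <<'E'
from h import *
for n in("top","side"): cv2.imwrite(f"pics/{n}1.png",camera(n)[:,:,::-1])
E
```

```text
eef_pos: [0.5942, -0.0402, 0.0835] ft_force: [0.3, -6.9, -0.2] clock: 7.7
eef_pos: [0.5583, -0.1849, 0.1937]
tool_rot: [0.631, 0.776, 0.0, 0.0]
ft_force: [-0.5, -0.2, -0.0]
grip_width: 0.0855
grasp_force: 0.0
```

```bash
python3 - <<'E'
from h import *
from scipy.optimize import least_squares
S=(np.array([(622,358),(660,347),(692,383),(655,393)])-[500,300])/8+[300,170]-.5
T=(np.array([(158,168),(236,135),(250,163),(172,200)]))/8+[365,195]-.5
def cor(p):
    return box(np.array([p[0],p[1],.012]),p[2],(-.006,.006),(-.012,.012),(.038,))[0][:4]
# order: (-x,-y),(x,-y),(x,y),(-x,y)
def f(p,full=False):
    q=cor(p);s=proj("side",q);t=proj("top",q)
    # side: far-left.. camera at +y looking -y: image right = -x?
    fs=s[[1,0,3,2]]-S; ft=t[[3+0,2,1,0]]-T if 0 else t[[2,1,0,3]]-T
    return np.r_[fs.ravel(),ft.ravel()]
for y0 in(.2,):
    r=least_squares(f,[.504,-.2,y0]);print(r.x.round(4),f(r.x).round(1))
top=cv2.imread("pics/top1.png");sd=cv2.imread("pics/side1.png")
t0=cv2.imread("pics/top0.png");s0=cv2.imread("pics/side0.png")
p=r.x;cc=np.array([p[0],p[1],.012]);cur=box(cc,p[2],(-.006,.006),(-.012,.012),(.02,.038,))+[circ(cc,p[2],.0135,0,.0205),circ(cc,p[2],-.0135,0,.0205)]
y=.2055;c=np.array([.5718,.0767,.085])
L=[circ(c,y,a,0,r) for a,r in[(0,.016),(.005,.016),(.045,.0135),(-.005,.016),(-.111,.013),(-.095,.013)]]
o=np.vstack([np.hstack([over("top",t0,cur,365,195,50,37,8),over("side",s0,cur,300,170,50,37,8)]),np.hstack([over("top",top,L,210,150,115,60,4)[:200],over("side",sd,L,245,190,85,60,4)[:200]])[:, :800]])
cv2.imwrite("pics/ov2.png",o)
E
```

```text
[ 0.5069 -0.2036  0.3918] [-1.1 -0.4 -0.8 -0.   0.1 -0.2 -0.3 -0.4 -0.6 -0.2 -0.1 -0.1  0.3  1.5
 -0.2  0.9]
```

View pics/ov2.png

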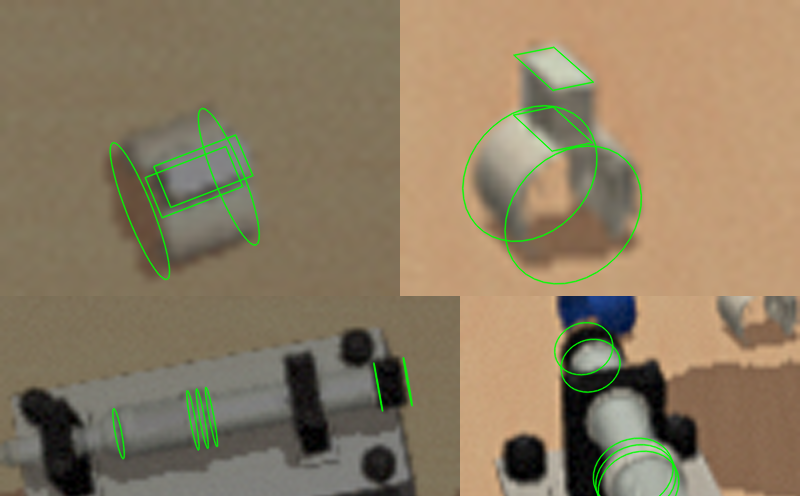

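The white clip's yaw is about 22°, and its centre is near (0.507, -0.205). The tube is home, with the rims and cap lining up with the model. Next I'll grip the rib.

```bash
python3 -m creep '[[-2.5,-1,-3,0,0,5.3],[-2.6,-1,-3,0,0,5.3],[0,0,-3,0,0,0],[0,0,-3,0,0,0],[0,0,-2,0,0,0],[0,0,0,0,0,0],[0,0,0,0,0,0]]' -0.3; python3 -m creep '[[0,0,-0.9,0,0,0],[0,0,-0.9,0,0,0],[0,0,0,0,0,0],[0,0,0,0,0,0]]'
```

```text
clock: 8.5
eef_pos: [0.509, -0.2001, 0.0534]
tool_rot: [0.554, 0.833, 0.0, -0.0]
ft_force: [0.4, 0.0, 0.5]
grip_width: 0.03
grasp_force: 0.0
clock: 8.9
eef_pos: [0.5083, -0.2014, 0.0353]
tool_rot: [0.555, 0.832, 0.0, -0.0]
ft_force: [0.3, -0.5, -0.2]
grip_width: 0.0298
grasp_force: 0.0
```

```bash
python3 -m creep '[[-0.1,-0.3,0,0,0,0],[0,0,0,0,0,0]]'; python3 -m creep '[[0,0,0,0,0,0],[0,0,0,0,0,0],[0,0,0,0,0,0],[0,0,0,0,0,0],[0,0,0,0,0,0]]' -1; python3 -m creep '[[0,0,3,0,0,0],[0,0,3,0,0,0],[0,0,0,0,0,0],[0,0,0,0,0,0]]'; 
```

```text
clock: 9.1
eef_pos: [0.5076, -0.205, 0.0357]
tool_rot: [0.555, 0.832, -0.0, 0.0]
ft_force: [0.1, -0.5, 0.3]
grip_width: 0.0296
grasp_force: 0.0
clock: 9.6
eef_pos: [0.5077, -0.2047, 0.0357]
tool_rot: [0.555, 0.832, -0.0, 0.0]
ft_force: [-0.0, -0.4, 3.7]
grip_width: 0.0106
grasp_force: 62.5
clock: 10.0
eef_pos: [0.5077, -0.2044, 0.0956]
tool_rot: [0.555, 0.832, 0.0, 0.001]
ft_force: [-0.1, 0.9, -1.1]
grip_width: 0.0103
grasp_force: 62.1
```

```bash
python3 -m creep '[[0,0,5,0,0,0],[0,0,5,0,0,0],[0,4,4,0,0,-5],[0,4.5,2,0,0,-5],[0,4.5,0,0,0,-5],[0,4.5,0,0,0,-5],[0,4.5,0,0,0,-5],[0,4.5,0,0,0,0]]'; python3 -m creep '[[0,4.5,0,0,0,0],[0,4.5,0,0,0,0],[0,4.5,0,0,0,0],[0,4.5,0,0,0,0],[0,0,0,0,0,0],[0,0,0,0,0,0]]'; python3 - <<'E'
from h import *
im=camera("side")[:,:,::-1].copy()
o=status.get_obs();e=o['eef_pos'];q=o['tool_rot'];yaw=2*np.arctan2(q[1],q[0])-np.pi/2;print(e,np.degrees(yaw))
c=e-[0,0,.0237];u,v=proj("side",c)[0].astype(int);print(u,v)
u0,v0=u-33,v-30
raw=over("side",im,[],u0,v0,66,60,6)
ov=over("side",im,[circ(c,yaw,.0135,0,.0135)],u0,v0,66,60,6)
ov=over("side",im,[circ(c,yaw,.0135,0,.0135),circ(c,yaw,.0135,0,.011)],u0,v0,66,60,6)
cv2.imwrite("pics/end.png",np.hstack([raw,ov]))
E
```

```text
clock: 10.8
eef_pos: [0.5063, 0.0576, 0.2489]
tool_rot: [0.722, 0.692, -0.001, -0.001]
ft_force: [1.0, 1.2, -0.7]
grip_width: 0.0103
grasp_force: 62.1
clock: 11.4
eef_pos: [0.5063, 0.2366, 0.2485]
tool_rot: [0.721, 0.693, -0.002, -0.0]
ft_force: [0.3, -0.6, -1.0]
grip_width: 0.0103
grasp_force: 62.1
[0.50658986 0.23551719 0.24892984] -2.3256876109189606
344 204
```

View pics/end.png

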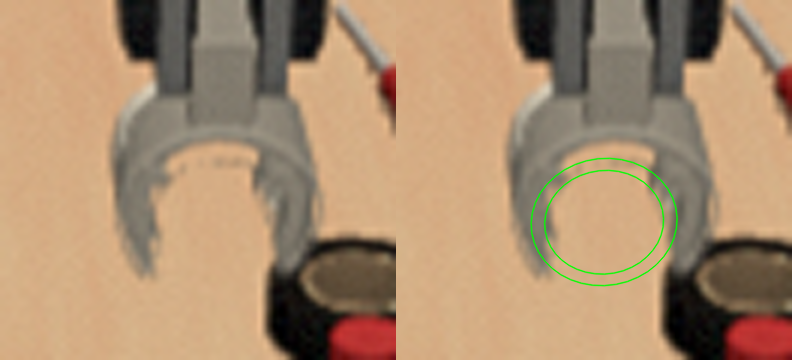

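```bash
python3 - <<'E'
from h import *
print(np.degrees(status.get_obs()['joint_pos']).round(1))
cv2.imwrite("pics/sideA.png",camera("side")[:,:,::-1]);cv2.imwrite("pics/topA.png",camera("top")[:,:,::-1])
E
```

```text
[ 24.9  20.4  12.   81.8  -0.  117.3]
```

```bash
R='no'; python3 -m creep '[[0,0,0,0,0,8.2],[0,0,0,0,0,8.2],[0,0,0,0,0,8.2],[0,0,0,0,0,8.2],[0,0,0,0,0,8.2],[0,0,0,0,0,8.2],[0,0,0,0,0,8.2],[0,0,0,0,0,8.2]]' >/dev/null; python3 -m creep '[[0,0,0,0,0,8.2],[0,0,0,0,0,8.2],[0,0,0,0,0,8.2],[0,0,0,0,0,8.2],[0,0,0,0,0,8.2],[0,0,0,0,0,8.2],[0,0,0,0,0,8.2],[0,0,0,0,0,8.2]]' >/dev/null;python3 -m creep '[[0,0,0,0,0,8.2],[0,0,0,0,0,8.2],[0,0,0,0,0,8.2],[0,0,0,0,0,8.2],[0,0,0,0,0,8.2],[0,0,0,0,0,6.6],[0,0,0,0,0,0],[0,0,0,0,0,0]]'
python3 - <<'E'
from h import *
o=status.get_obs();e=o['eef_pos'];q=o['tool_rot'];print(e,np.degrees(2*np.arctan2(q[1],q[0])-np.pi/2))
B=camera("side")[:,:,::-1].copy();A=cv2.imread("pics/sideA.png");cv2.imwrite("pics/sideB.png",B);cv2.imwrite("pics/topB.png",camera("top")[:,:,::-1])
c=np.array([.507,.237,.2255]);yaw=-.04
k=[over("side",i,[],314,168,60,58,6) for i in(A,B)]
cv2.imwrite("pics/ends.png",np.hstack(k))
E
```

```text
clock: 13.95
eef_pos: [0.5076, 0.2347, 0.2507]
tool_rot: [-0.683, 0.73, -0.0, -0.0]
ft_force: [-0.2, 0.8, -1.1]
grip_width: 0.01
grasp_force: 62.1
[0.50759856 0.23470946 0.25073099] 176.18594541510464
```

View pics/ends.png

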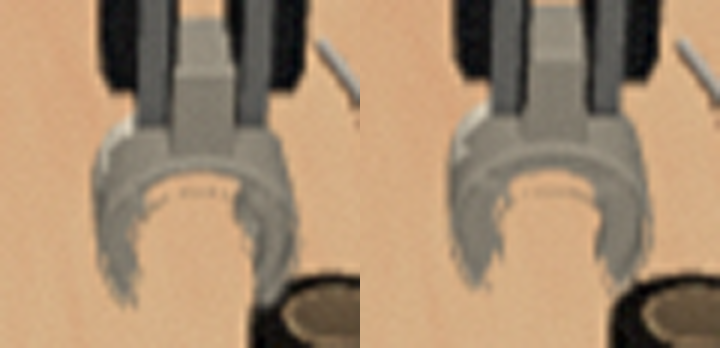

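The left picture has the thinner wall and wider opening (110 px against 93 px), so the end that faced +y before the turn is the wide bore. I'll turn back. First I'll work out where the clip sits in the grip.

```bash
python3 - <<'E'
from h import *
from scipy.optimize import least_squares
def Rz(a):return np.array([[np.cos(a),-np.sin(a),0],[np.sin(a),np.cos(a),0],[0,0,1]])
A=np.array([.50659,.23552,.24893]),np.radians(-2.33)
B=np.array([.5076,.2347,.2507]),np.radians(176.19)
obs=[(A,(0,.012,.038),(348.2,180.5)),(A,(0,.0135,.0135),(348,196.6)),(B,(0,-.012,.038),(346.8,178.2)),(B,(0,-.0135,.011),(346,196.5))]
def f(o): return np.array([proj("side",e+Rz(y)@(np.array(l)+o))[0]-m for (e,y),l,m in obs]).ravel()
for i,(a,l,m) in enumerate(obs):print(proj("side",a[0]+Rz(a[1])@(np.array(l)+[0,0,-.0237]))[0],m)
r=least_squares(f,[0,0,-.024]);print(r.x.round(4),r.fun.round(1))
E
```

```text
[346.31494669 179.03379617] (348.2, 180.5)
[345.56954023 199.80999325] (348, 196.6)
[345.06698106 177.2308147 ] (346.8, 178.2)
[344.22815049 200.06090755] (346, 196.5)
[-0.0002  0.0007 -0.0224] [-1.6 -2.3 -2.2  2.4 -1.9 -2.4 -1.9  2.2]
```

```bash
python3 -m creep '[[0,0,0,0,0,-8.2],[0,0,0,0,0,-8.2],[0,0,0,0,0,-8.2],[0,0,0,0,0,-8.2],[0,0,0,0,0,-8.2],[0,0,0,0,0,-8.2],[0,0,0,0,0,-8.2],[0,0,0,0,0,-8.2]]' >/dev/null; python3 -m creep '[[0,0,0,0,0,-8.2],[0,0,0,0,0,-8.2],[0,0,0,0,0,-8.2],[0,0,0,0,0,-8.2],[0,0,0,0,0,-8.2],[0,0,0,0,0,-8.2],[0,0,0,0,0,-8.2],[0,0,0,0,0,-8.2]]' >/dev/null;python3 -m creep '[[0,0,0,0,0,-8.2],[0,0,0,0,0,-8.2],[0,0,0,0,0,-8.2],[0,0,0,0,0,-8.2],[0,0,0,0,0,0],[0,0,0,0,0,0]]'
```

```text
clock: 16.25
eef_pos: [0.5074, 0.2358, 0.2506]
tool_rot: [0.626, 0.78, -0.0, -0.0]
ft_force: [-0.1, 1.0, -0.3]
grip_width: 0.0101
grasp_force: 62.1
```

```bash
python3 -m creep '[[1.6,-4,0,0,0,-0.7],[1.6,-4,0,0,0,0],[1.6,-4,0,0,0,0],[1.6,-3.8,0,0,0,0],[0,0,-4,0,0,0],[0,0,-4,0,0,0],[0,0,-2,0,0,0],[0,0,0,0,0,0]]' >/dev/null; python3 -m creep '[[0,0,0,0,0,0],[0,0,0,0,0,0]]'
python3 - <<'E'
from h import *
o=status.get_obs();e=o['eef_pos'];q=o['tool_rot'];yaw=2*np.arctan2(q[1],q[0])-np.pi/2;print(e,np.degrees(yaw))
im=camera("side")[:,:,::-1].copy();cv2.imwrite("pics/hs.png",im);tp=camera("top")[:,:,::-1].copy();cv2.imwrite("pics/ht.png",tp)
y=.2055;j=np.array([.5718,.0767,.085]);cc=e+[0,0,-.0237]
cur=[circ(j,y,.045,0,.0135),circ(j,y,.005,0,.016)]+[circ(cc,yaw,.0135,0,.0135)]+box(cc,yaw,(-.006,.006),(-.012,.012),(.038,))
u,v=proj("side",cc)[0].astype(int)
a=[over("side",im,k,u-35,v-40,66,85,6) for k in([],cur)]
cv2.imwrite("pics/hover.png",np.hstack(a))
E
```

```text
clock: 17.25
eef_pos: [0.5728, 0.0783, 0.1527]
tool_rot: [0.631, 0.776, 0.001, 0.001]
ft_force: [-1.2, 0.7, -0.6]
grip_width: 0.0102
grasp_force: 62.1
[0.57283297 0.07828402 0.15269491] 11.784680312086495
```

View pics/hover.png

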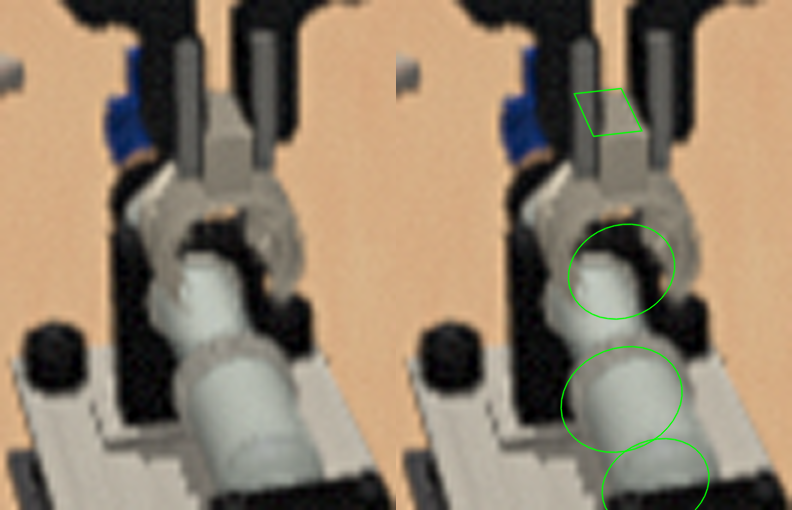

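The side crop shows the clip above the glass, with its bore front near (226,265) and the socket rim near (237,395). The glass lies about 2 mm towards -x of the clip, so I'll shift by that and feel downwards.

```bash
python3 -m creep '[[-0.2,-0.04,0,0,0,0],[0,0,-0.9,0,0,0],[0,0,-0.9,0,0,0],[0,0,0,0,0,0],[0,0,0,0,0,0]]' | grep -E 'pos|ft_force:'|tr '\n' ' ';  for i in 1 2 3 4; do python3 -m creep '[[0,0,-0.2,0,0,0],[0,0,0,0,0,0],[0,0,0,0,0,0]]' | grep -E 'pos|ft_force:'|tr '\n' ' ';echo; done
```

```text
eef_pos: [0.5689, 0.0775, 0.1319] ft_force: [0.9, -0.8, -0.3] eef_pos: [0.5695, 0.0775, 0.1308] ft_force: [-0.2, -0.8, -0.3] 
eef_pos: [0.5694, 0.0775, 0.1286] ft_force: [0.1, -1.0, -0.1] 
eef_pos: [0.5698, 0.0776, 0.1268] ft_force: [0.3, -0.5, 0.2] 
eef_pos: [0.5699, 0.0776, 0.1249] ft_force: [2.4, -0.0, 0.8]
```

```bash
python3 -m creep '[[0.1,0,0,0,0,0],[0,0,0,0,0,0],[0,0,0,0,0,0]]' | grep -E 'pos|ft_force:'|tr '\n' ' ';echo;  for i in 1 2 3 ; do python3 -m creep '[[0,0,-0.2,0,0,0],[0,0,0,0,0,0],[0,0,0,0,0,0]]' | grep -E 'pos|ft_force:'|tr '\n' ' ';echo; done
```

```text
eef_pos: [0.5703, 0.0776, 0.1246] ft_force: [0.1, 0.9, 1.0] 
eef_pos: [0.5704, 0.0775, 0.1227] ft_force: [0.2, 0.6, 3.4] 
eef_pos: [0.5705, 0.0774, 0.1206] ft_force: [0.5, -1.3, 3.5] 
eef_pos: [0.5705, 0.0774, 0.1186] ft_force: [1.2, -0.9, 3.5]
```

```bash
for i in 1 2 ; do python3 -m creep '[[-0.02,0.1,0,0,0,0],[0,0,0,0,0,0],[0,0,0,0,0,0]]' | grep -E 'pos|ft_force:'|tr '\n' ' ';echo; done; python3 -m creep '[[0.04,-0.2,0,0,0,0],[0,0,0,0,0,0],[0,0,0,0,0,0]]' | grep -E 'pos|ft_force:'|tr '\n' ' ';echo;for i in 1 2 ; do python3 -m creep '[[0.02,-0.1,0,0,0,0],[0,0,0,0,0,0],[0,0,0,0,0,0]]' | grep -E 'pos|ft_force:'|tr '\n' ' ';echo; done
```

```text
eef_pos: [0.5703, 0.0781, 0.1187] ft_force: [1.4, -2.9, 3.3] 
eef_pos: [0.5699, 0.0796, 0.1186] ft_force: [0.6, -2.7, 2.1] 
eef_pos: [0.5701, 0.0785, 0.1185] ft_force: [0.0, 1.7, 2.6] 
eef_pos: [0.5705, 0.0768, 0.1185] ft_force: [0.3, 2.2, 1.7] 
eef_pos: [0.5705, 0.0765, 0.1186] ft_force: [0.0, 5.8, 1.2]
```

```bash
python3 -m creep '[[-0.06,0.3,0,0,0,0],[0,0,0,0,0,0],[0,0,0,0,0,0]]' | grep -E 'pos|ft_force:'|tr '\n' ' ';echo; for i in 1 2; do python3 -m creep '[[-0.02,0.1,0,0,0,0],[0,0,0,0,0,0],[0,0,0,0,0,0]]' | grep -E 'pos|ft_force:'|tr '\n' ' ';echo; done
```

```text
eef_pos: [0.5704, 0.0775, 0.1187] ft_force: [1.0, -1.5, 0.8] 
eef_pos: [0.5701, 0.079, 0.1187] ft_force: [0.8, -2.9, 0.9] 
eef_pos: [0.5698, 0.0804, 0.1187] ft_force: [0.9, -3.4, 2.7]
```

```bash
for i in 1 2; do python3 -m creep '[[-0.02,0.1,0,0,0,0],[0,0,0,0,0,0],[0,0,0,0,0,0]]' | grep -E 'pos|ft_force:'|tr '\n' ' ';echo; done
```

```text
eef_pos: [0.5698, 0.0806, 0.1187] ft_force: [1.0, -5.5, 0.6] 
eef_pos: [0.5697, 0.0808, 0.1187] ft_force: [2.1, -6.0, 2.0]
```

```bash
python3 -m creep '[[0.06,-0.3,0,0,0,0],[0,0,0,0,0,0],[0,0,0,0,0,0]]' | grep -E 'pos|ft_force:'|tr '\n' ' ';echo;for i in 1 2 3; do python3 -m creep '[[0,0,-0.2,0,0,0],[0,0,0,0,0,0],[0,0,0,0,0,0]]' | grep -E 'pos|ft_force:'|tr '\n' ' ';echo; done
```

```text
eef_pos: [0.5699, 0.0801, 0.1186] ft_force: [1.2, -1.4, 1.8] 
eef_pos: [0.57, 0.0799, 0.1167] ft_force: [-0.2, -0.3, 3.4] 
eef_pos: [0.5701, 0.0798, 0.1148] ft_force: [0.2, -0.2, 3.8] 
eef_pos: [0.5701, 0.0797, 0.113] ft_force: [-0.0, 0.5, 6.3]
```

```bash
python3 -m creep '[[0.02,-0.1,0,0,0,0],[0,0,0,0,0,0],[0,0,0,0,0,0]]' | grep -E 'pos|ft_force:'|tr '\n' ' ';echo;for i in 1 2 3; do python3 -m creep '[[0,0,-0.2,0,0,0],[0,0,0,0,0,0],[0,0,0,0,0,0]]' | grep -E 'pos|ft_force:|grip'|tr '\n' ' ';echo; done
```

```text
eef_pos: [0.5702, 0.0793, 0.1129] ft_force: [-0.2, 1.1, 5.8] 
eef_pos: [0.5703, 0.0791, 0.1111] ft_force: [-1.4, 1.4, 6.3] grip_width: 0.0104 
eef_pos: [0.5704, 0.0792, 0.1094] ft_force: [-0.7, 1.9, 7.6] grip_width: 0.01 
eef_pos: [0.5705, 0.0792, 0.1078] ft_force: [-1.9, 1.0, 9.2] grip_width: 0.0104
```

```bash
for i in 1 2 3; do python3 -m creep '[[0,0,-0.15,0,0,0],[0,0,0,0,0,0],[0,0,0,0,0,0]]' | grep -E 'pos|ft_force:|grip'|tr '\n' ' ';echo; done
```

```text
eef_pos: [0.5705, 0.0788, 0.1058] ft_force: [0.1, -0.7, 4.8] grip_width: 0.01 
eef_pos: [0.5703, 0.0786, 0.1037] ft_force: [0.4, -1.2, 4.4] grip_width: 0.0102 
eef_pos: [0.5703, 0.0786, 0.1025] ft_force: [0.3, -0.7, 6.2] grip_width: 0.0104
```

```bash
for i in 1 2; do python3 -m creep '[[0,0,-0.1,0,0,0],[0,0,0,0,0,0],[0,0,0,0,0,0],[0,0,0,0,0,0]]' | grep -E 'pos|ft_force:|grip'|tr '\n' ' ';echo; done
python3 - <<'E'
import time
from workcell import status
from h import *
F=[]
for _ in range(6):
    camera("side");F.append(status.get_obs()['ft_force'])
print(np.mean(F,0))
E
```

```text
eef_pos: [0.5703, 0.0786, 0.1016] ft_force: [-0.5, 0.5, 7.2] grip_width: 0.0102 
eef_pos: [0.5703, 0.0786, 0.1008] ft_force: [-1.0, -0.1, 7.3] grip_width: 0.0101 
[-0.6319554   0.09618479  7.35169511]
```

Force peaked at 9.2 N, dropped to 4.4 N, then rose at about 1 N/mm, so the clip is seated. I'll unload, open and retreat.

```bash
python3 -m creep '[[0,0,0.2,0,0,0],[0,0,0.2,0,0,0],[0,0,0.2,0,0,0],[0,0,0,0,0,0],[0,0,0,0,0,0]]' | grep -E 'pos|ft_force:|grip'|tr '\n' ' ';echo; python3 -m creep '[[0,0,0,0,0,0],[0,0,0,0,0,0],[0,0,0,0,0,0],[0,0,0,0,0,0]]' -0.2| grep -E 'pos|ft_force:|grip'|tr '\n' ' ';python3 -m creep '[[0,0,1,0,0,0],[0,0,2,0,0,0],[0,0,4,0,0,0],[0,0,5,0,0,0],[-2,-4,2,0,0,0],[-3,-4,0,0,0,0],[-3,-4,0,0,0,0],[-3,-4,0,0,0,0]]';python3 -m creep '[[-3,-4,0,0,0,0],[-3,-4,0,0,0,0],[0,0,0,0,0,0],[0,0,0,0,0,0]]' | grep -E 'pos|ft_force'
python3 - <<'E'
from h import *
t=camera("top")[:,:,::-1].copy();s=camera("side")[:,:,::-1].copy();cv2.imwrite("pics/tf.png",t);cv2.imwrite("pics/sf.png",s)
j=np.array([.5705,.0785,.085]);y=.2055
cur=box(j,y,(-.006,.006),(-.012,.012),(.038,))
a=np.hstack([over("top",t,cur,225,150,66,60,6),over("side",s,cur,250,185,66,60,6)])
cv2.imwrite("pics/fin.png",a)
E
```

```text
eef_pos: [0.5703, 0.0786, 0.1061] ft_force: [1.7, -0.4, 2.4] grip_width: 0.0104 
eef_pos: [0.5698, 0.0784, 0.1057] ft_force: [0.4, -0.3, -0.5] grip_width: 0.0341 clock: 29.35
eef_pos: [0.4592, -0.0827, 0.2473]
tool_rot: [0.631, 0.776, 0.0, 0.001]
ft_force: [0.6, -0.0, 0.2]
grip_width: 0.0342
grasp_force: 0.0
eef_pos: [0.3999, -0.1624, 0.2472]
ft_force: [-0.7, 0.3, -0.1]
```

View pics/fin.png

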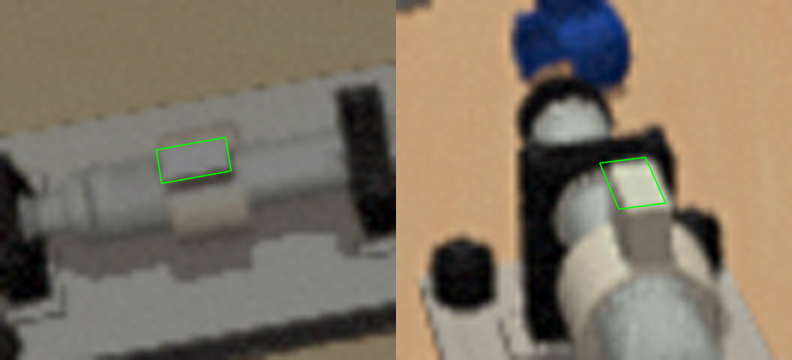

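The clip sits upright and aligned on the joint. Its rib top, at (195,160) in the top crop and (635,183) in the side crop, matches the seated model to within about a pixel. I'm handing in.

```bash
python3 -c "
from workcell import ticket
print(ticket.job_done())"
```

```text
the job is handed in; nothing more can be done
None
```

The job is handed in, with no verdict shown: the tube was pushed home until the rims met, the off-white clip snapped on at about 9 N with the wide bore on the socket side and was pressed to about 7 N, then released with the arm clear; I didn't touch the spool, vial or tape roll.

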